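# Take the chuck key out of the tip tray, then tip the sawn blanks into the tote

### The arm

A 6-joint arm with a two-finger parallel gripper is mounted at the origin on the work surface. World frame = base frame: x ahead of the robot, y to its left, z up, the work surface at z = 0. Lengths are in m, angles in degrees, forces in N, time in s.
With the tool pointing down it reaches from about 0.25 to 0.725 m from the base axis. Payload 4 kg.
Tool frame: the origin (TCP) lies on the centre line of the jaws, within the pads' length; the fingertips stand 14 mm ahead of it and the grasp point (between the pads) lies 5 mm behind it (tip_reach is the distance from the TCP to the fingertips, in m); z points along the fingers, y is the line along which they close (so a half turn about z gives the same grasp; the last joint's range is limited). The gripper opens to 85 mm and grips with 20 to 120 N. Pads are 22 mm wide; open, the fingers measure 114 mm over their backs; the gripper's body (76 mm by 85 mm) begins 54 mm behind the grasp point. The pads swing forward as they close: fully open they stand 13 mm farther back than shut.
Start: joints at [75.573, 13.785, 0.286, 76.501, 0, 90], TCP at [0.125, 0.484, 0.245] pointing down, gripper open.
Joint ranges: [-155.79, 155.79], [-60.16, 107.12], [-62.33, 73.08], [-114, 123.19], [-81.49, 82.49], [-180, 180]. Speed limits (degrees/s): [159.86, 159.86, 180, 180, 180, 180].

### API

Orientations are given as [roll, pitch, yaw] about the fixed x, y, z axes, in that order (R = Rz(yaw) Ry(pitch) Rx(roll)).
In Python, from cell import * gives the robot as it stands.
- The arm moves only by the tool servo_tool, never from a script. Its argument "commands" is a list of rows, each a list of 4 numbers: the shift along the tool's x, y, z in mm, then the turn about the tool's z in rad. A call has 1 to 5 rows; each row shifts and turns the commanded pose from where the row before left it, along the tool's axes as they then stand; what a row does not reach is not made up. A row lasts 1/10 s, in which the tool goes at most 50 mm and 8.59 degrees, less where a joint would pass 70% of its speed; a pose out of reach is approached as far as the arm can. A call is refused whole if a number of a shift passes 50 or a number of a turn 0.15, either way. A call with a gripper value outside its range is refused whole. "fingers" is the opening in per cent of the stroke, from 0 (shut) to 100 (fully open), set as the call begins (left out, the last holds). The fingers move at their own pace and stop on an object; "grip_force" is the grip in N (left out, the last holds). Time passes only in rows, so rows that do not move let the fingers close. It gives the time, the measured TCP pose, the force, the opening and the grip force at its end, in the units of the state.
- read_state(): the state, without advancing time (a new reading comes with each control period).
- camera(name): name is "scene" or "top" or "wrist"; returns a dict with "frame" (420x560x3 uint8, red, green, blue), "K" (3x3 intrinsics, pixels), "pose" (4x4, takes a point from camera to world coordinates). Camera axes: x right, y down, z forward; pixel columns grow to the right and rows downward; lengths in m; the calibration is good to about 2 mm. A picture is of the moment at which its call begins. There is no depth.
- job_done(): hands the job in; it is judged then, once.
The state is a dict: "clock": time; "joint_positions": joint angles; "joint_velocities": joint speeds; "joint_torque": joint torques, N m; "tool_pos": TCP position; "orientation": TCP orientation; "force": force on the tool from outside, world axes, zero at the start; "wrist_torque": the same for the moment, N m; "finger_gap": finger opening in m; "grasp_force": force on a finger pad.
Only numpy, scipy, OpenCV 4.12 (cv2) and the standard library are available. Lean on these libraries where they do the work, as an engineer would, in place of code of your own. Each camera call takes 0.05 s, during which the arm holds its last target. There are 200 camera calls.

### The job

Somebody left the lathe's chuck key lying among the wooden blanks in the tip tray: first take it out and put it in the shallow plywood tool tray. Then push gently down on the tip tray's press tab until the tray is firmly on its stop and hold it there for a moment so that all four blanks slide out into the tote; the pivot is light, so feel for the stop and never lean on it hard (20 N is too much). Ease the tray back up under your touch until it is level, do not let it snap back, and leave everything else on the bench alone.

Things in the scene. Friction and masses are not known exactly. Their poses are not given: they have to be found in the camera images.
- stand: steel stand fixed to the bench: base plate 215 x 180 x 12 mm; upright cheeks at local x = -95 and +95 mm, 36 mm wide, 229 mm high. Origin: centre of its underside; z up; local +y = the way the tray tips and empties. Under the tray a stop bolt is screwed in; workers set it as they please: the tray meets it anywhere from 0.54 to 0.77 rad of tilt, so it must be felt.
- tray (a joint): tilt of the tip tray about its pivot, rad: 0 = level against its rest (the start), growing as the emptying end (stand's +y) goes down. The pivot lies along the stand's x, 215 mm above its origin. A torsion spring pushes the tray back to 0 (0.4 N m at level, 0.57 N m tipped: 4 to 6 N at the press tab, up to 9 N with rubbing); let go, it snaps back. The stop yields 2 to 4 mm at the tab for 20 N.
- tray_floor (a point): point on the upper face of the tray's floor, above the middle of the pivot; turns with the tray, at level its axes are the stand's. The tray is a sheet-steel pan: floor from local y = -140 (closed end) to +160 mm (open lip); side walls at x = -77 and +77 mm (4 mm thick) and the end wall rise 34 mm above the floor.
- press_tab (a point): centre of the upper face of the press tab: a flat flange 52 mm (x) x 56 mm (y) out from the rim of the tray's side wall at local -x near the emptying end, 107 mm to -x, 98 mm to +y and 34 mm above point tray_floor. Turns with the tray, z normal to the tab. From level to the stop it goes down 55 to 78 mm, hardly sideways; the tab slopes with the tray.
- tote: open grey plastic tote on the bench under the tray's lip, fixed; outside 230 (x) x 250 (y) x 62 mm high, walls and floor 5 mm. Origin: centre of its underside; axes as the stand's.
- tool_tray: shallow open plywood tool tray on the bench, fixed, where the chuck key belongs; outside 200 (x) x 170 (y) x 22 mm high, walls and floor 5 mm, floor lined with cork. Origin: centre of its underside, z up.
- key: the lathe chuck key, steel, T-shaped, about 200 g, lying flat on the tray's floor near its closed end, shank across the tray. Origin on the shank's axis, 8 mm above what it lies on. Shank 16 mm thick along local x from -42 to +45 mm, then a 12 mm tip to +61 mm; cross bar 10 mm thick along local y at x = -36 mm with 16 mm balls at its ends, 66 mm over all. Balances 6 mm to the bar side of the origin.
- blank0: sawn square hardwood blank, 24 x 24 mm and 95 mm long (local y), about 42 g, lying on the tray's floor along the tray, loose. It slides once the tray is tilted 0.3 to 0.48 rad (friction varies). Origin: centre of its underside.
- blank1: sawn square hardwood blank, 24 x 24 mm and 95 mm long (local y), about 42 g, lying on the tray's floor along the tray, loose. It slides once the tray is tilted 0.3 to 0.48 rad (friction varies). Origin: centre of its underside.
- blank2: sawn square hardwood blank, 24 x 24 mm and 95 mm long (local y), about 42 g, lying on the tray's floor along the tray, loose. It slides once the tray is tilted 0.3 to 0.48 rad (friction varies). Origin: centre of its underside.
- blank3: sawn square hardwood blank, 24 x 24 mm and 95 mm long (local y), about 42 g, lying on the tray's floor along the tray, loose. It slides once the tray is tilted 0.3 to 0.48 rad (friction varies). Origin: centre of its underside.
- wax_tin: round aluminium tin, 68 mm across, 55 mm high, standing beside the stand; leave alone. Origin in the middle of its underside.
- sanding_block: cork sanding block 62 x 105 x 30 mm beside the stand, on the press tab's side; leave alone. Origin in the middle of its underside.
- glue_brush: brush 170 mm long lying beside the tool tray; leave alone. Origin in the middle of its underside.
- mallet: dark wooden mallet standing on its head, 76 mm across, 190 mm high; leave alone. Origin in the middle of its underside.
- turned_bowl: turned wooden bowl, 100 mm across, 45 mm high, beside the tote; leave alone. Origin in the middle of its underside.
Things that resemble listed ones, but are neither listed nor needed, are in the scene too. Leave any purple or yellow look-alike of the key alone.

How it is judged (in metres and radians):
On the way, in this order (a step that is already met when the one before it is completed fails the run):
1. the chuck key lies, released, in the tool tray (x of key in the frame of tool_tray between -0.095 and 0.095 m and y of key in the frame of tool_tray between -0.08 and 0.08 m and z of key in the frame of tool_tray below 0.035 m and contact force between the fingers and key below 0.05 N and linear speed of key below 0.03 m/s and value of joint tray below 0.15 rad), for 0.2 s.
2. the robot holds the tray firmly down on its stop (at least 3 N of the tray's pressure on the stop) (contact force between tray and stand above 3 N and value of joint tray above 0.48 rad and contact force between the fingers and tray above 1 N), for 0.5 s.
At the end, for the whole second after the job is handed in: The chuck key rests in the tool tray, all four blanks rest inside the tote, and the tip tray is back level (within 0.03 rad), all released and at rest (x of key in the frame of tool_tray between -0.095 and 0.095 m and y of key in the frame of tool_tray between -0.08 and 0.08 m and z of key in the frame of tool_tray below 0.035 m and linear speed of each of key, blank0, blank1, blank2, blank3 below 0.03 m/s and x of blank0 in the frame of tote between -0.115 and 0.115 m and y of blank0 in the frame of tote between -0.125 and 0.125 m and z of each of blank0, blank1, blank2, blank3 in the frame of tote below 0.06 m and x of blank1 in the frame of tote between -0.115 and 0.115 m and y of blank1 in the frame of tote between -0.125 and 0.125 m and x of blank2 in the frame of tote between -0.115 and 0.115 m and y of blank2 in the frame of tote between -0.125 and 0.125 m and x of blank3 in the frame of tote between -0.115 and 0.115 m and y of blank3 in the frame of tote between -0.125 and 0.125 m and value of joint tray below 0.03 rad); the robot touches nothing.
It fails at once if the tip tray is pushed with more than 20 N (contact force between any of the fingers, the arm and tray above 20 N).
It fails at once if the tray snaps back (faster than 3 rad/s) (velocity of joint tray below -3 rad/s).
It fails at once if the chuck key goes into the tote (x of key in the frame of tote between -0.115 and 0.115 m and y of key in the frame of tote between -0.125 and 0.125 m and z of key in the frame of tote below 0.06 m).
It fails at once if a bystander is shifted by more than 30 mm (distance of any of wax_tin, sanding_block, glue_brush, mallet, turned_bowl from where it was at the start of the episode above 0.03 m).
It also fails if it takes over 72 s, if anything falls off the work surface, if the arm or the gripper's body presses on something with over 40 N, if the wrist force passes 120 N, or if a joint passes its speed limit or range.

## Working session

There is one attempt and no reset: what is moved stays moved. The work goes in short steps, Python scripts to look and compute and a tool call to move; the robot and the scene stay as the last step left them, time stands still between calls to the robot, and variables do not carry over. Pictures are saved under pics/ and viewed, at most 12 in all, crops included, and the job is handed in when it is done.

Besides the shell and the picture viewer there is one more tool, called after "Call:" as name([rows], argument=value, ...), one row to a line, values as JSON. servo_tool: Moves the arm, as the interface text tells. Its arguments: {"type":"object","properties":{"commands":{"type":"array","items":{"type":"array","items":{"type":"number"}}},"fingers":{"type":"number"},"grip_force":{"type":"number"}},"required":["commands"]}

```bash
mkdir -p pics; python3 - <<'E'
from cell import *
import cv2,numpy as np
for n in("scene","top"):
    c=camera(n); cv2.imwrite(f"pics/{n}0.png",c["frame"][:,:,::-1]); print(n,c["K"].tolist(),np.round(c["pose"],4).tolist())
s=read_state();print(s)
E
```

```text
scene [[397.62586263476874, 0.0, 276.03900051331055], [0.0, 397.62586263476874, 206.30820453454513], [0.0, 0.0, 1.0]] [[-0.719, 0.473, -0.5092, 1.1461], [0.6947, 0.5102, -0.507, 0.4593], [0.02, -0.7183, -0.6954, 0.9621], [0.0, 0.0, 0.0, 1.0]]
top [[510.8355374507809, 0.0, 276.34421608945894], [0.0, 510.8355374507809, 212.45526505821684], [0.0, 0.0, 1.0]] [[0.0256, -0.9967, 0.0776, 0.4457], [-0.9997, -0.0252, 0.0065, -0.1513], [-0.0045, -0.0777, -0.997, 1.4916], [0.0, 0.0, 0.0, 1.0]]
{'clock': 0.1, 'joint_positions': array([ 7.55733310e+01,  1.38283153e+01,  2.20189018e-01,  7.65002719e+01,
       -8.57310034e-06,  9.00008526e+01]), 'joint_velocities': array([-0.09198541, -0.08580077,  0.15260064,  0.03111174,  0.03728186,
        0.07896995]), 'joint_torque': array([-3.34653862e-05, -3.73138475e+01,  2.53010434e+01,  1.08516309e-02,
       -3.62546234e-05, -2.25681170e-06]), 'tool_pos': array([0.12443592, 0.48371093, 0.24448987]), 'orientation': array([-1.79891602e+02,  1.01861097e-05,  1.65572478e+02]), 'force': array([ 0.5849054 ,  0.32925377, -0.61443296]), 'wrist_torque': array([-0.03509654, -0.00495084, -0.0141859 ]), 'grasp_force': 0.0, 'finger_gap': 0.08512964600048753}
```

View pics/top0.png

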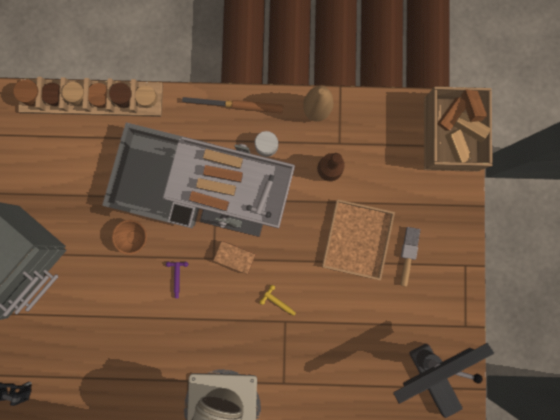

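View pics/scene0.png

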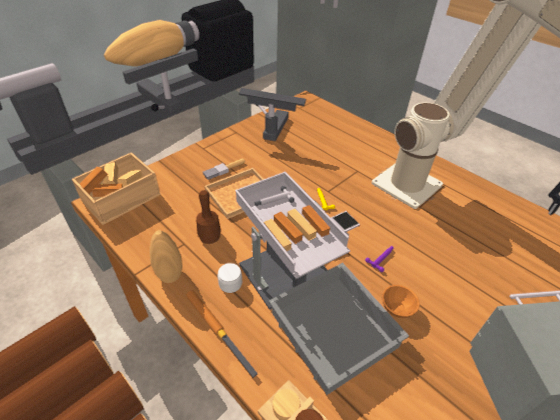

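The top view shows the tray at about (230,180), tipping left into the tote (150,175). The press tab is black at (182,214), the key is near (262,197), and the tool tray is at (358,240). The purple and yellow keys are decoys. I'll enlarge the tray area.

```bash
python3 - <<'E'
import cv2
a=cv2.imread("pics/top0.png")[115:285,100:300]
cv2.imwrite("pics/crop0.png",cv2.resize(a,(800,680)[:2],interpolation=cv2.INTER_CUBIC)[:600])
E
```

```text
(no output)
```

View pics/crop0.png

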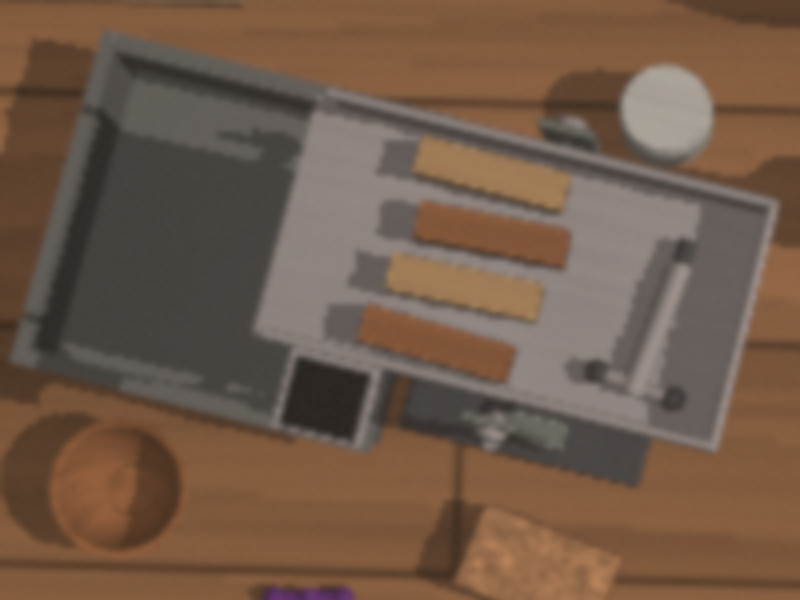

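```bash
python3 - <<'E'
import cv2
a=cv2.imread("pics/scene0.png")[160:310,200:400]
cv2.imwrite("pics/crop1.png",cv2.resize(a,(800,600),interpolation=cv2.INTER_CUBIC))
E
```

```text
(no output)
```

View pics/crop1.png

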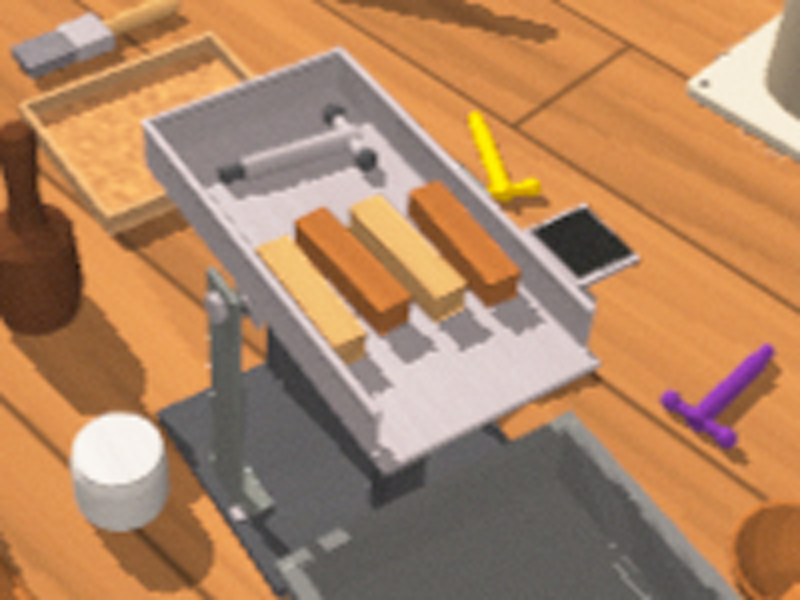

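```bash
cat > h.py <<'E'
import numpy as np,cv2
from cell import *
C={n:(lambda c:(np.array(c["K"]),np.array(c["pose"])))(camera(n)) for n in()}
Kt=np.array([[510.8355,0,276.3442],[0,510.8355,212.4553],[0,0,1]]);Pt=np.array([[0.0256,-0.9967,0.0776,0.4457],[-0.9997,-0.0252,0.0065,-0.1513],[-0.0045,-0.0777,-0.997,1.4916],[0,0,0,1]])
Ks=np.array([[397.6259,0,276.039],[0,397.6259,206.3082],[0,0,1]]);Ps=np.array([[-0.719,0.473,-0.5092,1.1461],[0.6947,0.5102,-0.507,0.4593],[0.02,-0.7183,-0.6954,0.9621],[0,0,0,1]])
def tri(a,b):
    M=[K@np.linalg.inv(P)[:3] for K,P in((Kt,Pt),(Ks,Ps))]
    X=cv2.triangulatePoints(M[0],M[1],np.float64(a).reshape(2,1),np.float64(b).reshape(2,1)).ravel();X=X[:3]/X[3]
    r=[np.linalg.norm((lambda q:q[:2]/q[2])(m@np.append(X,1))-p) for m,p in zip(M,(a,b))]
    return X,max(r)
def onz(K,P,uv,z):
    d=P[:3,:3]@np.linalg.solve(K,np.append(uv,1.));return P[:3,3]+d*(z-P[2,3])/d[2]
E
python3 - <<'E'
from h import *
T=lambda u,v:np.array([100+u/4,115+v/(680/170)]);S=lambda u,v:np.array([200+u/4,160+v/4])
for n,a,b in [("close+x",(777,203),(146,122)),("close-x",(717,448),(342,50)),("lip+x",(328,92),(380,425)),("tab",(328,398),(585,243)),("tab+y",(275,425),(638,260)),("ball+y",(594,370),(365,158)),("ball-y",(673,398),(333,113)),("tip",(683,250),(231,173)),("barctr",(634,384),(350,136))]:
    X,r=tri(T(*a),S(*b));print(n,np.round(X,4),round(r,2))
for p in[(338,202),(394,210),(381,278),(324,266)]:print(onz(Kt,Pt,p,.022).round(4))
E
```

```text
close+x [ 0.6581 -0.1831  0.2444] 1.11
close-x [ 0.5058 -0.1494  0.243 ] 1.37
lip+x [0.7221 0.0984 0.2374] 1.52
tab [0.5303 0.0901 0.2441] 1.85
tab+y [0.5137 0.1218 0.241 ] 1.18
ball+y [ 0.5549 -0.0728  0.2209] 0.34
ball-y [ 0.5382 -0.1221  0.22  ] 0.7
tip [ 0.6316 -0.1259  0.2195] 0.72
barctr [ 0.5464 -0.0974  0.2196] 0.78
[ 0.5949 -0.319   0.022 ]
[ 0.5758 -0.4807  0.022 ]
[ 0.38   -0.4452  0.022 ]
[ 0.4099 -0.282   0.022 ]
```

The tray is yawed about -12.7° and its rim is at z≈0.243. The key is at (0.58,-0.109) with yaw -18.5°, and the tool tray centre is at (0.49,-0.382). I'm moving above the key now.

Call:
servo_tool([
  [0,0,-45,0.071],
  [0,0,-45,0],
  [-38.5,-26,0,0],
  [-38.5,-26,0,0],
  [-38.5,-26,0,0],
], fingers=47, grip_force=40)

```text
clock: 0.6
tool_pos: [0.2099, 0.3726, 0.3352]
orientation: [-180.0, 0.0, 161.6]
force: [0.5, 0.6, -0.3]
finger_gap: 0.0397
grasp_force: 0.0
```

Call:
servo_tool([
  [-38.5,-26,0,0],
  [-38.5,-26,0,0],
  [-38.5,-26,0,0],
  [-38.5,-26,0,0],
  [-38.5,-26,0,0],
])

```text
clock: 1.1
tool_pos: [0.3512, 0.1875, 0.3351]
orientation: [-180.0, -0.0, 161.5]
force: [1.8, 0.5, 0.8]
finger_gap: 0.0399
grasp_force: 0.0
```

Call:
servo_tool([
  [-38.5,-26,0,0],
  [-38.5,-26,0,0],
  [-38.5,-26,0,0],
  [-38.5,-26,0,0],
  [-38.5,-26,0,0],
])

```text
clock: 1.6
tool_pos: [0.4927, 0.0031, 0.3349]
orientation: [-180.0, -0.0, 161.5]
force: [1.0, 1.5, -0.2]
finger_gap: 0.0406
grasp_force: 0.0
```

Call:
servo_tool([
  [-38.5,-26,0,0],
  [0,0,0,0],
  [0,0,0,0],
  [0,0,0,0],
])

```text
clock: 2.0
tool_pos: [0.5196, -0.0313, 0.335]
orientation: [-180.0, -0.1, 161.5]
force: [-0.5, -0.2, 0.1]
finger_gap: 0.04
grasp_force: 0.0
```

```bash
python3 - <<'E'
from h import *
c=camera("wrist"); cv2.imwrite("pics/w0.png",c["frame"][:,:,::-1]); print(np.array(c["K"]).tolist(),np.round(c["pose"],4).tolist())
print(read_state())
E
```

```text
[[292.3748296333648, 0.0, 283.3582861350547], [0.0, 292.3748296333648, 207.86020052637588], [0.0, 0.0, 1.0]] [[0.3161, 0.914, 0.2545, 0.4547], [0.9487, -0.3045, -0.0848, -0.011], [-0.0, 0.2683, -0.9633, 0.465], [0.0, 0.0, 0.0, 1.0]]
{'clock': 2.05, 'joint_positions': array([-3.41928238e+00,  1.51940553e+01,  1.54232536e+01,  9.02557773e+01,
        1.34812133e-02,  1.49995767e+01]), 'joint_velocities': array([ 0.6142486 , -0.59350758,  0.06405424, -0.18585304, -0.09487574,
       -0.07418729]), 'joint_torque': array([-4.70438898e-01, -3.83945990e+01,  2.58070886e+01, -2.91277142e-02,
       -2.06997315e-02,  2.27130433e-03]), 'tool_pos': array([ 0.51954954, -0.03097416,  0.33542174]), 'orientation': array([ 1.79993857e+02, -2.91624438e-02,  1.61581139e+02]), 'force': array([-0.03093923, -0.32938373,  1.009745  ]), 'wrist_torque': array([-0.03686689, -0.01611744, -0.01660197]), 'grasp_force': 0.0, 'finger_gap': 0.040037315982598055}
```

View pics/w0.png

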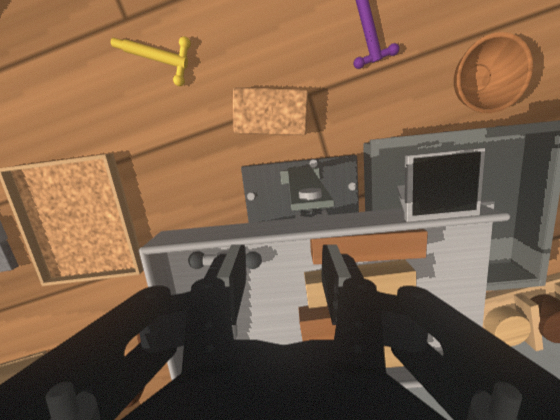

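The wrist view shows the key's balls at (196,260) and (254,260). The tab's corners are at (405,157), (482,149), (489,213) and (411,220). I'll cross-check both positions.

```bash
python3 - <<'E'
from h import *
K=np.array([[292.375,0,283.358],[0,292.375,207.86],[0,0,1]]);P=np.array([[.3161,.914,.2545,.4547],[.9487,-.3045,-.0848,-.011],[0,.2683,-.9633,.465],[0,0,0,1]])
for n,p,z in [("b-y",(196,260),.22),("b+y",(254,260),.22),("t",(405,157),.244),("t",(482,149),.244),("t",(489,213),.244),("t",(411,220),.244),("rimcl",(143,248),.244),("tt",(3,170),.022),("tt",(110,155),.022),("tt",(138,275),.022),("tt",(40,284),.022)]:print(n,onz(K,P,p,z).round(4))
E
```

```text
b-y [ 0.5412 -0.1241  0.22  ]
b+y [ 0.5579 -0.0737  0.22  ]
t [0.5044 0.0684 0.244 ]
t [0.5167 0.1239 0.244 ]
t [0.5683 0.1221 0.244 ]
t [0.5546 0.0625 0.244 ]
rimcl [ 0.5091 -0.1498  0.244 ]
tt [ 0.3806 -0.4349  0.022 ]
tt [ 0.4117 -0.2703  0.022 ]
tt [ 0.6056 -0.3187  0.022 ]
tt [ 0.5685 -0.4839  0.022 ]
```

Call:
servo_tool([
  [-40,-27,0,0],
  [-40,-27,0,0],
  [0,0,35,0],
  [0,0,35,0],
  [0,0,20,0],
], fingers=42)

```text
clock: 2.55
tool_pos: [0.5777, -0.1071, 0.2427]
orientation: [-180.0, -0.2, 161.6]
force: [-0.1, 0.9, -0.2]
finger_gap: 0.036
grasp_force: 0.0
```

Call:
servo_tool([
  [0,0,6,0],
  [0,0,4,0],
  [0,0,2,0],
  [0,0,0,0],
  [0,0,0,0],
])

```text
clock: 3.05
tool_pos: [0.5796, -0.1085, 0.2347]
orientation: [180.0, 0.1, 161.5]
force: [-0.3, 0.4, -0.4]
finger_gap: 0.0359
grasp_force: 0.0
```

Call:
servo_tool([
  [0,0,3,0],
  [0,0,3,0],
  [0,0,0,0],
  [0,0,0,0],
])

```text
clock: 3.45
tool_pos: [0.5793, -0.1086, 0.2279]
orientation: [180.0, 0.1, 161.5]
force: [-0.8, 0.6, 3.4]
finger_gap: 0.0361
grasp_force: 1.8
```

```bash
python3 - <<'E'
from h import *
c=camera("wrist"); cv2.imwrite("pics/w1.png",cv2.resize(c["frame"][200:420,120:440,::-1],(800,550)));print(read_state()["tool_pos"],read_state()["force"],np.round(c["pose"],4).tolist())
E
```

```text
[ 0.57933639 -0.10864044  0.22789661] [-0.06708965 -0.68206276  4.99966654] [[0.3168, 0.9131, 0.2568, 0.5141], [0.9485, -0.305, -0.0855, -0.0882], [0.0003, 0.2707, -0.9627, 0.3577], [0.0, 0.0, 0.0, 1.0]]
```

View pics/w1.png

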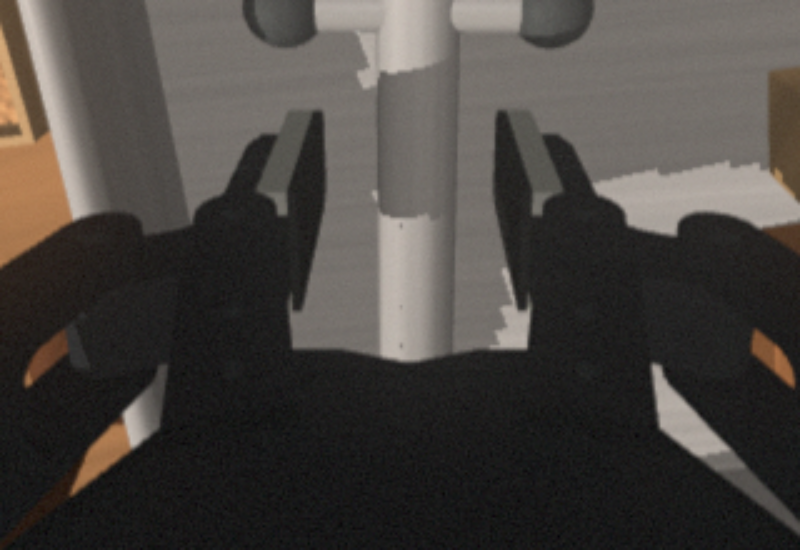

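The shank is centred between the fingers, and the tips are just touching the floor. I'll raise 6 mm, because the pads swing forward as they close, and then grip.

Call:
servo_tool([
  [0,0,-6,0],
  [0,0,0,0],
])

```text
clock: 3.7
tool_pos: [0.5792, -0.1086, 0.2338]
orientation: [-180.0, 0.0, 161.5]
force: [0.1, -0.6, -0.0]
finger_gap: 0.0359
grasp_force: 0.0
```

Call:
servo_tool([
  [0,0,0,0],
  [0,0,0,0],
  [0,0,0,0],
  [0,0,0,0],
  [0,0,0,0],
], fingers=0, grip_force=40)

```text
clock: 4.2
tool_pos: [0.5789, -0.1085, 0.2332]
orientation: [180.0, -0.0, 161.5]
force: [0.6, 0.6, 1.0]
finger_gap: 0.0142
grasp_force: 39.0
```

Call:
servo_tool([
  [0,0,-5,0],
  [0,0,-10,0],
  [0,0,-15,0],
  [0,0,0,0],
  [0,0,0,0],
])

```text
clock: 4.7
tool_pos: [0.5793, -0.1086, 0.2637]
orientation: [180.0, 0.1, 161.5]
force: [0.6, 0.2, -1.9]
finger_gap: 0.0141
grasp_force: 39.0
```

```bash
python3 - <<'E'
from h import *
c=camera("wrist"); cv2.imwrite("pics/w2.png",cv2.resize(c["frame"][150:420,100:460,::-1],(800,600)));s=read_state();print(s["tool_pos"],s["force"],s["finger_gap"],s["grasp_force"])
E
```

```text
[ 0.57890867 -0.10857833  0.26306688] [-0.40554789 -0.48666856 -1.31571325] 0.01394372912916572 39.020299315452576
```

View pics/w2.png

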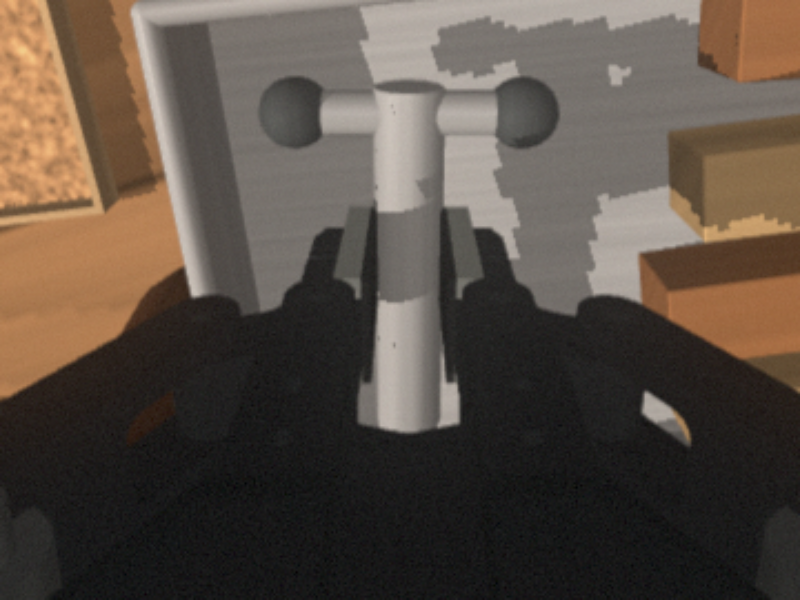

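The key is held and lifted. I'll carry it to the tool tray.

Call:
servo_tool([
  [0,0,-30,0],
  [0,0,-30,0],
  [1.5,-47.5,0,0],
  [1.5,-47.5,0,0],
  [1.5,-47.5,0,0],
])

```text
clock: 5.25
tool_pos: [0.5289, -0.243, 0.3227]
orientation: [-180.0, -0.0, 161.6]
force: [0.9, -1.1, -1.2]
finger_gap: 0.014
grasp_force: 39.3
```

Call:
servo_tool([
  [1.5,-47.5,0,0],
  [1.5,-47.5,0,0],
  [1.5,-47.5,0,0],
  [0,0,40,0],
  [0,0,40,0],
])

```text
clock: 5.75
tool_pos: [0.4795, -0.3785, 0.2427]
orientation: [-180.0, 0.2, 161.3]
force: [0.3, 0.7, -2.6]
finger_gap: 0.014
grasp_force: 39.5
```

Call:
servo_tool([
  [0,0,45,0],
  [0,0,45,0],
  [0,0,45,0],
  [0,0,40,0],
  [0,0,0,0],
])

```text
clock: 6.25
tool_pos: [0.475, -0.3721, 0.0608]
orientation: [179.7, -0.8, 161.5]
force: [-1.6, 1.2, -2.9]
finger_gap: 0.0142
grasp_force: 39.3
```

Call:
servo_tool([
  [0,0,10,0],
  [0,0,8,0],
  [0,0,5,0],
  [0,0,3,0],
  [0,0,0,0],
])

```text
clock: 6.75
tool_pos: [0.4803, -0.3761, 0.0429]
orientation: [-180.0, 0.0, 161.5]
force: [0.1, -0.6, -2.3]
finger_gap: 0.0141
grasp_force: 39.4
```

Call:
servo_tool([
  [0,0,2,0],
  [0,0,2,0],
  [0,0,0,0],
])

```text
clock: 7.05
tool_pos: [0.48, -0.3759, 0.0382]
orientation: [180.0, -0.0, 161.5]
force: [0.0, 0.3, -2.2]
finger_gap: 0.0141
grasp_force: 39.4
```

Call:
servo_tool([
  [0,0,4,0],
  [0,0,3,0],
  [0,0,0,0],
  [0,0,0,0],
])

```text
clock: 7.45
tool_pos: [0.4799, -0.3758, 0.031]
orientation: [180.0, -0.0, 161.5]
force: [0.4, -0.6, -2.4]
finger_gap: 0.014
grasp_force: 39.4
```

Call:
servo_tool([
  [0,0,2,0],
  [0,0,1,0],
  [0,0,0,0],
  [0,0,0,0],
])

```text
clock: 7.85
tool_pos: [0.4801, -0.3759, 0.0283]
orientation: [180.0, -0.0, 161.5]
force: [-0.4, 0.2, -2.1]
finger_gap: 0.0143
grasp_force: 39.4
```

Call:
servo_tool([
  [0,0,1,0],
  [0,0,1,0],
  [0,0,0,0],
  [0,0,0,0],
])

```text
clock: 8.25
tool_pos: [0.48, -0.3759, 0.0263]
orientation: [180.0, -0.0, 161.5]
force: [-0.2, 0.8, -2.1]
finger_gap: 0.0143
grasp_force: 39.4
```

Call:
servo_tool([
  [0,0,1,0],
  [0,0,1,0],
  [0,0,0,0],
  [0,0,0,0],
])

```text
clock: 8.65
tool_pos: [0.48, -0.3759, 0.0243]
orientation: [180.0, -0.0, 161.5]
force: [-0.8, 0.3, -2.5]
finger_gap: 0.014
grasp_force: 39.4
```

Call:
servo_tool([
  [0,0,1,0],
  [0,0,1,0],
  [0,0,0,0],
  [0,0,0,0],
])

```text
clock: 9.05
tool_pos: [0.4802, -0.3761, 0.0233]
orientation: [-180.0, 0.0, 161.5]
force: [-1.7, 2.4, 5.7]
finger_gap: 0.0142
grasp_force: 40.1
```

Contact. I'm releasing the key with a moderate opening, then retreating upward.

Call:
servo_tool([
  [0,0,-1,0],
  [0,0,0,0],
  [0,0,0,0],
  [0,0,0,0],
], fingers=42)

```text
clock: 9.45
tool_pos: [0.4801, -0.376, 0.0231]
orientation: [180.0, -0.0, 161.5]
force: [0.2, 0.1, -0.6]
finger_gap: 0.0355
grasp_force: 0.0
```

Call:
servo_tool([
  [0,0,-10,0],
  [0,0,-30,0],
  [0,0,-45,0],
  [0,0,-45,0],
  [0,0,0,0],
])

```text
clock: 9.95
tool_pos: [0.4838, -0.3789, 0.1621]
orientation: [-179.7, 0.8, 161.5]
force: [0.3, -0.7, 1.0]
finger_gap: 0.036
grasp_force: 0.0
```

```bash
python3 - <<'E'
from h import *
c=camera("wrist"); w=c["frame"][100:420,80:480,::-1]
t=camera("top")["frame"][115:295,100:420,::-1]
cv2.imwrite("pics/m1.png",np.vstack([cv2.resize(w,(375,300)),cv2.resize(t,(375,211))]) if 0 else np.hstack([cv2.resize(w,(330,264)),cv2.resize(t,(470,264))]));print(read_state()["tool_pos"])
E
```

```text
[ 0.4810664  -0.37676483  0.15586658]
```

View pics/m1.png

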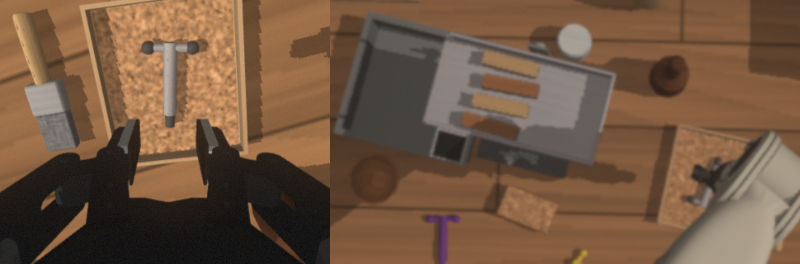

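The key lies released in the tool tray, and the blanks and tip tray are undisturbed. Next I'll shut the fingers and move above the press tab.

Call:
servo_tool([
  [0,0,-41,0],
  [0,0,-41,0],
  [0,0,-41,0],
  [0,0,-41,0],
  [10,46.7,0,0],
], fingers=0, grip_force=20)

```text
clock: 10.55
tool_pos: [0.4874, -0.3339, 0.3226]
orientation: [-179.7, 0.7, 161.1]
force: [1.2, 1.2, 0.8]
finger_gap: -0.0003
grasp_force: 0.0
```

Call:
servo_tool([
  [10,46.7,0,0],
  [10,46.7,0,0],
  [10,46.7,0,0],
  [10,46.7,0,0],
  [10,46.7,0,0],
])

```text
clock: 11.05
tool_pos: [0.5112, -0.0893, 0.3156]
orientation: [-180.0, -0.2, 161.5]
force: [0.7, -0.8, 0.7]
finger_gap: -0.0004
grasp_force: 0.0
```

Call:
servo_tool([
  [10,46.7,0,0],
  [10,46.7,0,0],
  [10,46.7,0,0],
  [10,46.7,0,0],
  [0,0,0,0],
])

```text
clock: 11.55
tool_pos: [0.5327, 0.104, 0.315]
orientation: [-180.0, -0.2, 162.0]
force: [-0.0, -1.4, 0.4]
finger_gap: 0.0001
grasp_force: 0.0
```

Call:
servo_tool([
  [0,0,25,0],
  [0,0,15,0],
  [0,0,0,0],
  [0,0,0,0],
])

```text
clock: 11.95
tool_pos: [0.5328, 0.0979, 0.2766]
orientation: [-179.9, -0.1, 161.5]
force: [0.7, -0.2, -0.2]
finger_gap: -0.0
grasp_force: 0.0
```

```bash
python3 - <<'E'
from h import *
c=camera("wrist"); t=camera("scene")["frame"][130:320,180:420,::-1]
cv2.imwrite("pics/m2.png",np.hstack([cv2.resize(c["frame"][:,:,::-1],(440,330)),cv2.resize(t,(360,330))]));s=read_state();print(s["tool_pos"],s["force"])
E
```

```text
[0.53369569 0.09814493 0.27795574] [-0.22881317 -0.3820093   1.0970283 ]
```

View pics/m2.png

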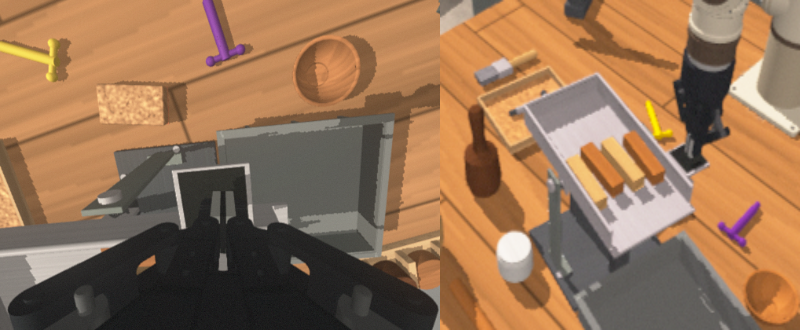

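The shut fingertips are above the tab's middle. Now I'll lower gently until I feel the tab.

Call:
servo_tool([
  [0,0,5,0],
  [0,0,4,0],
  [0,0,3,0],
  [0,0,0,0],
])

```text
clock: 12.45
tool_pos: [0.5331, 0.0986, 0.2647]
orientation: [-180.0, -0.1, 161.5]
force: [-0.2, -0.0, -0.1]
finger_gap: -0.0002
grasp_force: 0.0
```

Call:
servo_tool([
  [0,0,2,0],
  [0,0,2,0],
  [0,0,2,0],
  [0,0,0,0],
])

```text
clock: 12.85
tool_pos: [0.5337, 0.0995, 0.2598]
orientation: [179.9, 0.0, 161.5]
force: [0.4, 4.8, 3.8]
finger_gap: -0.0001
grasp_force: 2.1
```

Call:
servo_tool([
  [0,0,2,0],
  [0,0,2,0],
  [0,0,2,0],
  [0,0,2,0],
  [0,0,2,0],
])

```text
clock: 13.35
tool_pos: [0.5338, 0.0988, 0.2493]
orientation: [180.0, 0.0, 161.5]
force: [2.8, 4.3, 5.2]
finger_gap: 0.0002
grasp_force: 2.7
```

Call:
servo_tool([
  [0,0,2,0],
  [0,0,2,0],
  [0,0,2,0],
  [0,0,2,0],
  [0,0,2,0],
])

```text
clock: 13.85
tool_pos: [0.5336, 0.0989, 0.2392]
orientation: [180.0, 0.0, 161.5]
force: [1.4, 6.1, 5.5]
finger_gap: 0.0003
grasp_force: 2.9
```

Call:
servo_tool([
  [0,0.5,2,0],
  [0,0.5,2,0],
  [0,0.5,2,0],
  [0,0.5,2,0],
  [0,0,2,0],
])

```text
clock: 14.35
tool_pos: [0.5337, 0.0998, 0.2289]
orientation: [-179.9, -0.0, 161.5]
force: [0.6, 0.4, 3.8]
finger_gap: 0.0001
grasp_force: 2.1
```

Call:
servo_tool([
  [0,0,2,0],
  [0,0,2,0],
  [0,0,2,0],
  [0,0,2,0],
  [0,0,2,0],
])

```text
clock: 14.85
tool_pos: [0.5338, 0.1003, 0.2191]
orientation: [-180.0, -0.0, 161.5]
force: [0.2, -0.3, 5.0]
finger_gap: -0.0002
grasp_force: 1.8
```

Call:
servo_tool([
  [0,0,2,0],
  [0,0,2,0],
  [0,0,2,0],
  [0,0,2,0],
  [0,0,2,0],
])

```text
clock: 15.35
tool_pos: [0.5339, 0.1006, 0.209]
orientation: [-180.0, -0.0, 161.5]
force: [-0.1, -0.5, 3.8]
finger_gap: 0.0
grasp_force: 1.4
```

Close to the earliest possible stop, so I'm taking finer steps.

Call:
servo_tool([
  [0,0,1,0],
  [0,0,1,0],
  [0,0,1,0],
])

```text
clock: 15.65
tool_pos: [0.534, 0.1006, 0.2065]
orientation: [180.0, 0.0, 161.5]
force: [-0.5, 0.2, 5.5]
finger_gap: 0.0002
grasp_force: 2.2
```

Call:
servo_tool([
  [0,0,1,0],
  [0,0,1,0],
  [0,0,0,0],
])

```text
clock: 15.95
tool_pos: [0.5341, 0.1007, 0.2045]
orientation: [180.0, 0.0, 161.5]
force: [-0.5, -0.1, 5.2]
finger_gap: 0.0001
grasp_force: 2.1
```

Call:
servo_tool([
  [0,0,1,0],
  [0,0,1,0],
  [0,0,0,0],
])

```text
clock: 16.25
tool_pos: [0.5342, 0.1006, 0.2025]
orientation: [180.0, 0.0, 161.5]
force: [0.0, -0.5, 5.4]
finger_gap: 0.0001
grasp_force: 2.1
```

Call:
servo_tool([
  [0,0,1,0],
  [0,0,1,0],
  [0,0,0,0],
])

```text
clock: 16.55
tool_pos: [0.5342, 0.1006, 0.2004]
orientation: [180.0, 0.0, 161.5]
force: [-0.5, 0.5, 5.5]
finger_gap: -0.0002
grasp_force: 2.1
```

Call:
servo_tool([
  [0,0,1,0],
  [0,0,1,0],
  [0,0,0,0],
])

```text
clock: 16.85
tool_pos: [0.5342, 0.1006, 0.1984]
orientation: [180.0, 0.0, 161.5]
force: [0.5, 0.1, 5.6]
finger_gap: -0.0
grasp_force: 2.1
```

Call:
servo_tool([
  [0,0,1,0],
  [0,0,1,0],
  [0,0,0,0],
])

```text
clock: 17.15
tool_pos: [0.5342, 0.1007, 0.1964]
orientation: [180.0, 0.0, 161.5]
force: [0.1, 0.9, 5.8]
finger_gap: 0.0005
grasp_force: 2.1
```

Call:
servo_tool([
  [0,0,1,0],
  [0,0,1,0],
  [0,0,0,0],
])

```text
clock: 17.45
tool_pos: [0.5341, 0.1006, 0.1944]
orientation: [180.0, 0.0, 161.5]
force: [-0.1, 0.2, 5.6]
finger_gap: 0.0004
grasp_force: 2.1
```

Call:
servo_tool([
  [0,0,1,0],
  [0,0,1,0],
  [0,0,0,0],
])

```text
clock: 17.75
tool_pos: [0.5341, 0.1006, 0.1924]
orientation: [180.0, 0.0, 161.5]
force: [-0.6, 0.5, 4.9]
finger_gap: -0.0
grasp_force: 2.1
```

Call:
servo_tool([
  [0,0,1,0],
  [0,0,1,0],
  [0,0,0,0],
])

```text
clock: 18.05
tool_pos: [0.5341, 0.1006, 0.1904]
orientation: [180.0, 0.0, 161.5]
force: [0.6, 0.7, 4.6]
finger_gap: 0.0001
grasp_force: 2.1
```

Call:
servo_tool([
  [0,0,1,0],
  [0,0,1,0],
  [0,0,0,0],
])

```text
clock: 18.35
tool_pos: [0.5341, 0.1006, 0.1884]
orientation: [180.0, 0.0, 161.5]
force: [0.4, 0.7, 5.0]
finger_gap: -0.0002
grasp_force: 2.1
```

Call:
servo_tool([
  [0,0,1,0],
  [0,0,1,0],
  [0,0,0,0],
])

```text
clock: 18.65
tool_pos: [0.5343, 0.101, 0.1872]
orientation: [179.9, 0.1, 161.5]
force: [-0.7, 2.4, 8.1]
finger_gap: -0.0002
grasp_force: 3.4
```

Call:
servo_tool([
  [0,0,1,0],
  [0,0,1,0],
  [0,0,0,0],
])

```text
clock: 18.95
tool_pos: [0.5348, 0.1015, 0.1863]
orientation: [179.8, 0.1, 161.5]
force: [-0.7, 2.7, 12.3]
finger_gap: -0.0001
grasp_force: 5.1
```

The stop is felt: the force rose from 5 to 12 N. I'll hold there.

Call:
servo_tool([
  [0,0,0,0],
  [0,0,0,0],
  [0,0,0,0],
  [0,0,0,0],
  [0,0,0,0],
])

```text
clock: 19.45
tool_pos: [0.5349, 0.1015, 0.1863]
orientation: [179.8, 0.1, 161.5]
force: [-0.8, 2.8, 12.5]
finger_gap: 0.0002
grasp_force: 5.1
```

Call:
servo_tool([
  [0,0,0,0],
  [0,0,0,0],
  [0,0,0,0],
  [0,0,0,0],
  [0,0,0,0],
])

```text
clock: 19.95
tool_pos: [0.5348, 0.1015, 0.1862]
orientation: [179.8, 0.1, 161.5]
force: [-0.7, 1.3, 11.5]
finger_gap: -0.0001
grasp_force: 5.1
```

```bash
python3 - <<'E'
from h import *
t=camera("scene")["frame"][130:390,160:460,::-1]
cv2.imwrite("pics/m3.png",cv2.resize(t,(690,600)))
E
```

```text
(no output)
```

View pics/m3.png

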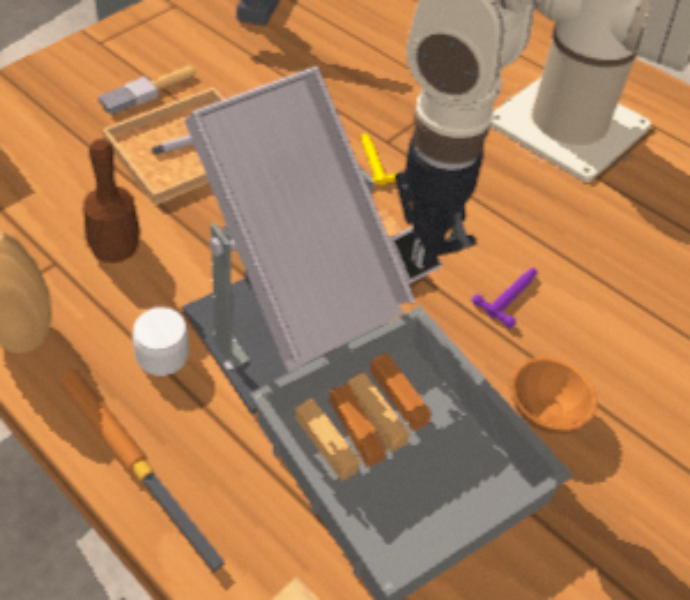

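All four blanks are in the tote and the tray is empty. I'll ease it back up under contact.

Call:
servo_tool([
  [0,0,-2,0],
  [0,0,-3,0],
  [0,0,-4,0],
  [0,0,-4,0],
  [0,0,-4,0],
])

```text
clock: 20.5
tool_pos: [0.5344, 0.1028, 0.2014]
orientation: [179.7, -0.1, 161.6]
force: [3.0, 6.4, 3.2]
finger_gap: 0.0
grasp_force: 3.1
```

Call:
servo_tool([
  [0,0,-4,0],
  [0,0,-4,0],
  [0,0,-4,0],
  [0,0,-4,0],
  [0,0,-4,0],
])

```text
clock: 21.0
tool_pos: [0.5343, 0.1026, 0.2216]
orientation: [179.8, -0.0, 161.6]
force: [1.8, 6.0, 3.2]
finger_gap: 0.0002
grasp_force: 3.0
```

Call:
servo_tool([
  [0,0,-4,0],
  [0,0,-4,0],
  [0,0,-4,0],
  [0,0,-4,0],
  [0,0,-4,0],
])

```text
clock: 21.5
tool_pos: [0.5342, 0.1018, 0.2416]
orientation: [179.9, -0.0, 161.6]
force: [1.0, 4.4, 4.1]
finger_gap: 0.0001
grasp_force: 2.6
```

Call:
servo_tool([
  [0,0,-3,0],
  [0,0,-3,0],
  [0,0,-2,0],
  [0,0,-2,0],
  [0,0,-2,0],
])

```text
clock: 22.0
tool_pos: [0.5338, 0.1, 0.2532]
orientation: [-179.9, -0.0, 161.5]
force: [0.6, 2.1, 4.8]
finger_gap: 0.0001
grasp_force: 2.1
```

Call:
servo_tool([
  [0,0,-2,0],
  [0,0,-2,0],
  [0,0,-2,0],
  [0,0,-2,0],
  [0,0,-2,0],
])

```text
clock: 22.5
tool_pos: [0.5337, 0.1, 0.2631]
orientation: [-179.9, -0.0, 161.5]
force: [-1.6, -1.9, 2.2]
finger_gap: -0.0001
grasp_force: 0.8
```

Call:
servo_tool([
  [0,0,-2,0],
  [0,0,-10,0],
  [0,0,-25,0],
  [0,0,-30,0],
  [0,0,0,0],
])

```text
clock: 23.0
tool_pos: [0.5356, 0.1012, 0.3351]
orientation: [179.7, 0.4, 161.5]
force: [0.4, -0.1, 0.7]
finger_gap: 0.0001
grasp_force: 0.0
```

Call:
servo_tool([
  [0,0,0,0],
  [0,0,0,0],
  [0,0,0,0],
  [0,0,0,0],
  [0,0,0,0],
])

```text
clock: 23.5
tool_pos: [0.5337, 0.1005, 0.3297]
orientation: [-180.0, -0.1, 161.5]
force: [-1.1, 0.0, -1.6]
finger_gap: 0.0
grasp_force: 0.0
```

```bash
python3 - <<'E'
from h import *
t=camera("scene")["frame"][130:390,160:460,::-1]
cv2.imwrite("pics/m4.png",cv2.resize(t,(690,600)))
E
```

```text
(no output)
```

View pics/m4.png

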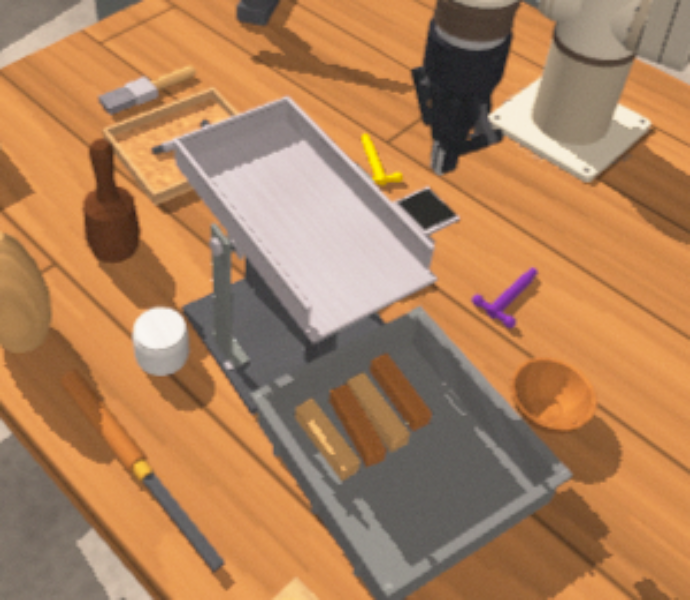

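The tray is level and empty, the blanks are in the tote, and the arm is clear.

```bash
python3 -c "
from cell import *
print(job_done())"
```

```text
the job is handed in; nothing more can be done
None
```

Job handed in, no verdict shown: the key is in the tool tray, all four blanks are in the tote, the tip tray was eased back level, and the last reading at the tab while holding it on its stop was about 12 N.

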